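# Find the two free cells of a stowage box and stow the plugs

## Robot

A 6-joint arm with a two-finger parallel gripper is mounted at the origin on the work surface. World frame = base frame: x ahead of the robot, y to its left, z up, the work surface at z = 0. Lengths are in m, angles in rad, forces in N, time in s.
With the tool pointing down it reaches from about 0.3 to 0.775 m from the base axis. Payload 14.6 kg.
Tool frame: the origin (TCP) lies midway between the tips of the shut fingers; the grasp point (between the pads) lies 19 mm behind it (grasp_offset is the distance from the TCP to the grasp point, in m); z points along the fingers, y is the line along which they close (so a half turn about z gives the same grasp; the last joint's range is limited). The gripper opens to 94 mm and grips with 3 to 60 N. Pads are 16 mm wide; open, the fingers measure 119 mm over their backs; the gripper's body (75 mm by 177 mm) begins 78 mm behind the grasp point.
Start: joints at [-1.238, 0.3, 1.521, -0, 1.321, -0.067], TCP at [0.214, -0.507, 0.181] pointing down, gripper open.
Joint ranges: [-3.03, 3.03], [-0.79, 2.21], [0.23, 2.52], [-1.04, 4.18], [0, 3.07], [-2.55, 2.55]. Speed limits (rad/s): [2.22, 2.22, 2.57, 3.14, 3.14, 3.14].

## Interface

Orientations are given as [roll, pitch, yaw] about the fixed x, y, z axes, in that order (R = Rz(yaw) Ry(pitch) Rx(roll)).
In Python, from station import * gives the robot as it stands. The module is installed in compiled form; this text tells all that it offers.
- The arm moves only by the tool send_rows, never from a script. Its argument "rows" is a list of rows, each an object of numbers: "dx", "dy", "dz": the shift along the tool's x, y, z in mm; "roll": the turn about the tool's z in degrees; "jaw": the closure, from -1 (fully open) to 1 (shut). In form: [{"dx": .., "dy": .., "dz": .., "roll": .., "jaw": ..}, ...]. A call has 1 to 12 rows; each row shifts and turns the commanded pose from where the row before left it, along the tool's axes as they then stand; what a row does not reach is not made up. A row lasts 1/12 s, in which the tool goes at most 41.7 mm and 7.16 degrees, less where a joint would pass 70% of its speed; a pose out of reach is approached as far as the arm can. A call is refused whole if a number of a shift passes 41.7 or a number of a turn 7.16, either way. A call with a gripper value outside its range is refused whole. The fingers move at their own pace and stop on an object; "force" is the grip in N (left out, the last holds). Time passes only in rows, so rows that do not move let the fingers close. It gives the time, the measured TCP pose, the force, the opening and the grip force at its end, in the units of the state.
- get_obs(): the state, without advancing time (a new reading comes with each control period).
- camera(name): name is "side" or "top" or "wrist"; returns a dict with "frame" (420x560x3 uint8, red, green, blue), "z_map" (420x560 float32, m along the optical axis (not along the pixel's ray), 0 where there is no reading), "camera_matrix" (3x3 intrinsics, pixels), "rvec" (rotation vector, rad) and "tvec" (3), from world to camera coordinates, as OpenCV has them. Camera axes: x right, y down, z forward; pixel columns grow to the right and rows downward; lengths in m; the calibration is good to about 2 mm. A picture is of the moment at which its call begins.
- hand_in(): hands the job in; it is judged then, once.
The state is a dict: "time_s": time; "qpos": joint angles; "joint_vel": joint speeds; "tau": joint torques, N m; "ee_pos": TCP position; "eef_rot": TCP orientation; "force": force on the tool from outside, world axes, zero at the start; "moment": the same for the moment, N m; "grip_width": finger opening in m; "grip_force": force on a finger pad.
Only numpy, scipy, OpenCV 4.12 (cv2) and the standard library are available. Lean on these libraries where they do the work, as an engineer would, in place of code of your own. Each camera call takes 0.05 s, during which the arm holds its last target. There are 200 camera calls.

## Task

Stow the two ribbed steel connector plugs upright in the grey box, one in each of its two free cells; all six cells look the same from above, but only a free cell's sprung floor plate sinks when you press on it, so feel for them, and set the plugs in, fully down, without dropping them. Then, as the box is now full, turn the tally dial's knob until its pointer is on the zero mark (the long bold one), and let go. Do not knock over or push about the other things on the table.

Things in the scene. Friction and masses are not known exactly. Their poses are not given: they have to be found in the camera images.
- box: Grey stowage box fixed to the table, 112 mm (its x) by 250 mm (its y), rim 45 mm high. Origin: centre of its underside, z up. From y = -125 to +41 mm: 6 square cells, 2 along x by 3 along y, 54 mm pitch, 50 mm wide, 4 mm walls. The rest is a solid 45 mm high panel with a round white dial face 47.5 mm high. Each cell is closed by an aluminium floor plate on a soft spring, see cell0 to cell2.
- cell0 (a point): Centre of the top of the resting floor plate of cell 0 (box x -27 mm, box y -96 mm, 42 mm above the table). The point is fixed to the box and does not sink. All six plates look and rest the same, 3 mm below the rim. Four cells, different ones every time, are taken: a part stowed from the other side is hidden under the plate.
- cell1 (a point): Centre of the top of the resting floor plate of cell 1 (box x -27 mm, box y -42 mm, 42 mm above the table). The point is fixed to the box and does not sink. The plate of a taken cell stops hard after about 2 mm; that of a free cell sinks 26 mm under a light push (about 1 N) and springs back when let go.
- cell2 (a point): Centre of the top of the resting floor plate of cell 2 (box x -27 mm, box y 12 mm, 42 mm above the table). The point is fixed to the box and does not sink. A plug's weight (2 to 3 N) sinks a free plate all the way: a seated plug has its foot 16 mm above the table and its top 36 mm above the rim.
- cell3 (a point): Centre of the top of the resting floor plate of cell 3 (box x +27 mm, box y -96 mm, 42 mm above the table). The point is fixed to the box and does not sink.
- cell4 (a point): Centre of the top of the resting floor plate of cell 4 (box x +27 mm, box y -42 mm, 42 mm above the table). The point is fixed to the box and does not sink.
- cell5 (a point): Centre of the top of the resting floor plate of cell 5 (box x +27 mm, box y 12 mm, 42 mm above the table). The point is fixed to the box and does not sink.
- plug_a_mid (a point): Loose round steel connector plug, upright, 65 mm tall, about 0.24 kg. Point: its centre, half-way up; z up its axis. Foot 28 mm diameter up to 20 mm from the bottom, flange 36 mm diameter from 20 to 26 mm, ribbed grip barrel 32 mm diameter from 26 mm to the top. The two plugs are the same, and either may go in either free cell.
- plug_b_mid (a point): Loose round steel connector plug, upright, 65 mm tall, about 0.24 kg. Point: its centre, half-way up; z up its axis. Foot 28 mm diameter up to 20 mm from the bottom, flange 36 mm diameter from 20 to 26 mm, ribbed grip barrel 32 mm diameter from 26 mm to the top. The two plugs are the same, and either may go in either free cell.
- tally (a joint): Angle of the tally dial's knob in rad: 0 = pointer on the zero mark, positive = counter-clockwise from above; starts between 0.6 and 1.3, stops at -0.6 and 1.6. Stays where it is left (friction about 0.03 N m).
- tally_grip (a point): Point on the vertical axis of the tally knob (box y +83 mm), 72 mm above the table, at the height to grip it; it turns with the knob. The knob's grip is a black upright bar 40 mm long, 12 mm thick, from 51 to 88 mm above the table, on a disc 40 mm across; the bar runs along this point's x axis, and a white pointer marks its +x end.
- tally_zero (a point): The long bold black mark on the dial face, zero of the scale: 30 mm from the knob's axis along the box's +x. The other ticks are short and thin.
- can: Bystander, to be left alone: loose aluminium can, 44 mm diameter, 130 mm tall. Origin: centre of its underside.
- cap: Bystander, to be left alone: loose steel dust cap, 36 mm diameter, 20 mm tall. Origin: centre of its underside.
- receptacle: Bystander, to be left alone: loose steel connector receptacle: 36 mm square flange, 6 mm thick, with a barrel 26 mm in diameter, 42 mm tall in all. Origin: centre of its underside.
- jar: Bystander, to be left alone: loose clear plastic jar, 42 mm diameter, 75 mm tall. Origin: centre of its underside.
- standoff: Bystander, to be left alone: loose hexagonal aluminium standoff, 28 mm across corners, 50 mm tall. Origin: centre of its underside.
- tape: Bystander, to be left alone: loose roll of grey tape lying flat, 90 mm diameter, 48 mm tall, behind the box. Origin: centre of its underside.
- driver: Bystander, to be left alone: loose screwdriver lying on the table behind the other things, about 200 mm long. Origin: underside, near its middle.
Not all that is in view belongs to the job. Leave any yellow look-alike of the part that bears plug_b_mid alone.

How it is judged:
On the way, in this order (a step that is already met when the one before it is completed fails the run):
1. both plugs stand fully down in free cells ((horizontal distance between plug_a_mid and cell0 below 0.02 m or horizontal distance between plug_a_mid and cell1 below 0.02 m or horizontal distance between plug_a_mid and cell2 below 0.02 m or horizontal distance between plug_a_mid and cell3 below 0.02 m or horizontal distance between plug_a_mid and cell4 below 0.02 m or horizontal distance between plug_a_mid and cell5 below 0.02 m) and height (world z) of each of plug_a_mid, plug_b_mid below 0.056 m and angle between each of plug_a_mid, plug_b_mid's own z axis and vertical below 0.2 rad and (horizontal distance between plug_b_mid and cell0 below 0.02 m or horizontal distance between plug_b_mid and cell1 below 0.02 m or horizontal distance between plug_b_mid and cell2 below 0.02 m or horizontal distance between plug_b_mid and cell3 below 0.02 m or horizontal distance between plug_b_mid and cell4 below 0.02 m or horizontal distance between plug_b_mid and cell5 below 0.02 m)), for 0.2 s.
2. the tally pointer is brought to zero (value of joint tally between -0.12 and 0.12 rad), for 0.2 s.
At the end, for the whole second after the job is handed in: Both plugs stand in free cells, upright within 0.2 rad, within 20 mm of a cell's centre and sunk with the plate (plug centre under 56 mm above the table; 48.5 mm when fully down), at rest and released; the tally knob is within 0.12 rad of zero and still (all of step 1 and all of step 2 and linear speed of each of plug_a, plug_b below 0.02 m/s and velocity of joint tally between -0.05 and 0.05 rad/s); the robot touches nothing.
It fails at once if a bystander is pushed more than 30 mm (distance of any of can, cap, receptacle, jar, standoff, tape, driver from where it was at the start of the episode above 0.03 m).
It fails at once if a bystander is tipped over (angle between any of can, cap, receptacle, jar, standoff, tape's own z axis and vertical above 0.5 rad).
It fails at once if a plug is dropped (falls freely faster than 0.7 m/s, about 25 mm) ((linear speed of plug_a above 0.7 m/s and contact force between the fingers and plug_a below 0.01 N) or (linear speed of plug_b above 0.7 m/s and contact force between the fingers and plug_b below 0.01 N)).
It also fails if it takes over 72 s, if anything falls off the work surface, if the arm or the gripper's body presses on something with over 40 N, if the wrist force passes 120 N, or if a joint passes its speed limit or range.

## Working session

There is one attempt and no reset: what is moved stays moved. The work goes in short steps, Python scripts to look and compute and a tool call to move; the robot and the scene stay as the last step left them, time stands still between calls to the robot, and variables do not carry over. Pictures are saved under pics/ and viewed, at most 10 in all, crops included, and the job is handed in when it is done.

Besides the shell and the picture viewer there is one more tool, called after ">>>" as a command line: name --argument value ..., lists and objects as JSON in quotes. send_rows: Moves the arm, as the interface text tells. Its arguments: {"type":"object","properties":{"rows":{"type":"array"},"force":{"type":"number"}},"required":["rows"]}

```bash
mkdir -p pics; cat > h.py <<'E'
from station import *
import numpy as np, cv2
def cloud(c):
    K=c["camera_matrix"];R=cv2.Rodrigues(np.array(c["rvec"],float))[0];t=np.array(c["tvec"],float).ravel()
    z=c["z_map"];v,u=np.indices(z.shape)
    P=np.stack([(u-K[0,2])/K[0,0]*z,(v-K[1,2])/K[1,1]*z,z],-1)
    W=(P-t)@R
    W[z<=0]=np.nan
    return W
def save(c,n): cv2.imwrite(n,c["frame"][:,:,::-1])
E
python3 - <<'E'
from h import *
o=get_obs();print({k:np.round(v,3).tolist() for k,v in o.items()})
for n in("top","side"):
    c=camera(n);save(c,f"pics/{n}0.png");np.savez(f"{n}0.npz",**c)
    R=cv2.Rodrigues(np.array(c["rvec"],float))[0];print(n,-R.T@np.ravel(c["tvec"]),R[2],c["camera_matrix"][0,0])
E
```

```text
{'time_s': 0.0, 'qpos': [-1.238, 0.3, 1.522, -0.0, 1.321, -0.067], 'joint_vel': [0.001, -0.002, 0.0, -0.001, 0.0, 0.001], 'tau': [0.0, -53.181, -35.274, 0.071, 0.024, -0.0], 'ee_pos': [0.214, -0.506, 0.18], 'eef_rot': [-3.14, -0.0, 0.4], 'force': [-0.088, -0.259, 0.585], 'moment': [-0.035, 0.029, 0.051], 'grip_force': 0.0, 'grip_width': 0.094}
top [ 0.38098033 -0.04733239  1.21313812] [ 0.19362113 -0.00206394 -0.98107421] 527.9507134639667
side [ 0.49342865 -0.85330034  0.73384895] [ 0.1132218   0.78163409 -0.61337507] 458.28208434328457
```

View pics/top0.png

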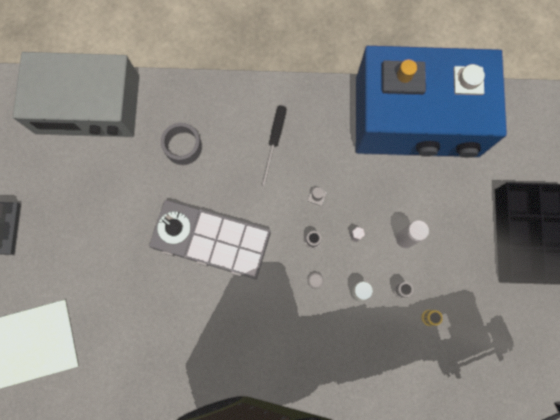

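View pics/side0.png

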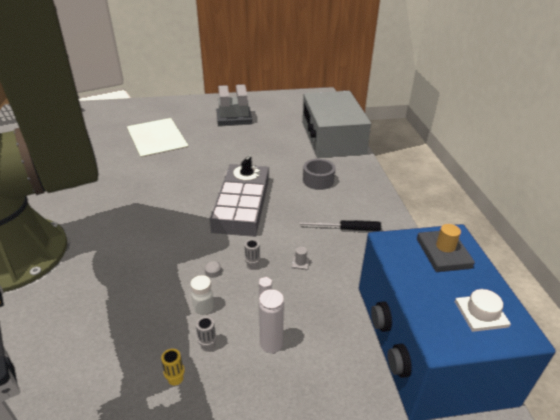

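The top view shows the plugs at about (313,238) and (405,289), the yellow look-alike at (433,317), and the box centred near (210,238) with its dial at (173,228). The jar is at (363,291), the can at (417,232), the standoff at (357,232) and the cap at (315,280).

```bash
python3 - <<'E'
from h import *
top=dict(np.load("top0.npz"));sd=dict(np.load("side0.npz"))
W=cloud(top);S=cloud(sd)
def obj(W,u,v,r,z0,z1,n):
    p=W[v-r:v+r+1,u-r:u+r+1].reshape(-1,3);p=p[(p[:,2]>z0)&(p[:,2]<z1)]
    if len(p)<5:print(n,len(p));return
    (x,y),rad=cv2.minEnclosingCircle(p[:,:2].astype(np.float32))
    print(n,len(p),"circ",np.round([x,y,rad],4),"med",np.round(np.median(p,0),4),"zmax",p[:,2].max().round(4))
obj(W,313,238,14,.058,.075,"plug1 top");obj(W,405,289,14,.058,.075,"plug2 top")
obj(W,433,317,16,.05,.08,"yellow");obj(W,363,291,16,.06,.09,"jar");obj(W,417,232,18,.12,.14,"can");obj(W,357,232,12,.043,.06,"standoff");obj(W,315,280,12,.013,.03,"cap");obj(W,318,194,14,.03,.05,"recept");obj(W,180,142,26,.035,.06,"tape")
obj(S,252,246,14,.06,.075,"S plug1");obj(S,206,326,14,.06,.075,"S plug2")
# box
m=(W[...,2]>.036)&(W[...,2]<.056);v,u=np.indices(m.shape);m&=(u>140)&(u<280)&(v>190)&(v<285)
n,l,st,_=cv2.connectedComponentsWithStats(m.astype(np.uint8));i=1+np.argmax(st[1:,4])
p=W[l==i][:,:2].astype(np.float32);print("rect",cv2.minAreaRect(p*1000),cv2.boxPoints(cv2.minAreaRect(p*1000)).round(1).tolist())
q=W[l==i][:,2];print("z med",np.median(q))
# knob
m=(W[...,2]>.078)&(W[...,2]<.095)&(u>140)&(u<220)&(v>190)&(v<260);p=W[m];print("knob",len(p),p[:,:2].mean(0),cv2.minAreaRect(p[:,:2].astype(np.float32)*1000))
f=cv2.resize(top["frame"][190:285,140:280],None,fx=5.5,fy=5.5,interpolation=cv2.INTER_CUBIC);cv2.imwrite("pics/box.png",f[:,:,::-1])
E
```

```text
plug1 top 172 circ [ 0.549  -0.1122  0.0163] med [ 0.549  -0.1125  0.0661] zmax 0.0713
plug2 top 179 circ [ 0.4436 -0.3124  0.0163] med [ 0.4443 -0.3124  0.0659] zmax 0.0721
yellow 211 circ [ 0.3859 -0.3738  0.0168] med [ 0.3852 -0.3721  0.0658] zmax 0.0725
jar 267 circ [ 0.4381 -0.22    0.0193] med [ 0.4373 -0.2191  0.076 ] zmax 0.0816
can 328 circ [ 0.5625 -0.3262  0.0212] med [ 0.5614 -0.326   0.1306] zmax 0.1363
standoff 110 circ [ 0.566  -0.2124  0.014 ] med [ 0.5653 -0.2118  0.0503] zmax 0.0561
cap 196 circ [ 0.4602 -0.121   0.0178] med [ 0.4606 -0.1214  0.0199] zmax 0.026
recept 110 circ [ 0.657  -0.122   0.0134] med [ 0.6559 -0.1211  0.0424] zmax 0.0481
tape 543 circ [0.7685 0.1999 0.046 ] med [0.7683 0.1993 0.0474] zmax 0.055
S plug1 133 circ [ 0.5527 -0.1154  0.0179] med [ 0.5522 -0.1175  0.0645] zmax 0.0682
S plug2 222 circ [ 0.4473 -0.3154  0.0167] med [ 0.4469 -0.3171  0.0651] zmax 0.0686
rect ((543.5328979492188, 119.93157958984375), (250.75184631347656, 116.63114166259766), 75.35940551757812) [[455.3999938964844, 13.399999618530273], [568.2999877929688, -16.100000381469727], [631.5999755859375, 226.5], [518.7999877929688, 256.0]]
z med 0.044105313129577384
knob 109 [0.56518089 0.19815826] ((565.6488647460938, 198.71896362304688), (39.271942138671875, 11.669885635375977), 53.60174560546875)
```

View pics/box.png

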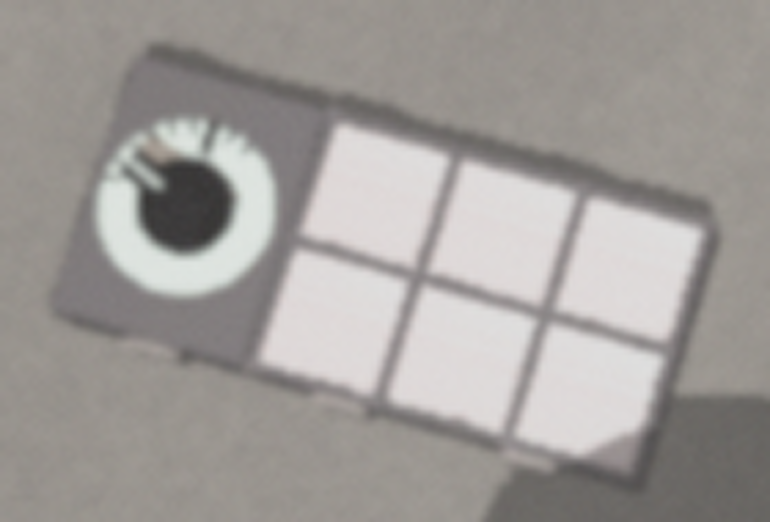

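The pointer is up-left, about 68° CCW from the bold mark, which is up-right along box +x. The box fit is 250.8 mm long, and the knob bar measures 39×12 mm, both as specified.

```bash
cat >> h.py <<'E'
YB=np.radians(-14.64);bx=np.array([np.cos(YB),np.sin(YB)]);by=np.array([-bx[1],bx[0]]);C=np.array([.5445,.119])
cell=[C+bx*a+by*b for a in(-.027,.027) for b in(-.096,-.042,.012)]
def to(xy,z,yaw):
    """shift still to go in tool axes as they stand (mm), and roll (deg)"""
    o=get_obs();p=np.array(o["ee_pos"]);y=o["eef_rot"][2]
    d=np.array([*xy,z])-p;c,s=np.cos(y),np.sin(y)
    print("dx %.1f dy %.1f dz %.1f"%tuple(1000*np.array([c*d[0]+s*d[1],s*d[0]-c*d[1],-d[2]])),"roll %.1f"%np.degrees(y-yaw))
    return y
E
python3 - <<'E'
from h import *
print(np.round(cell,4).tolist())
# rolling first to YB, then shifts in box axes
d=cell[0]-np.array(get_obs()["ee_pos"])[:2];print("box-axes dx,dy(mm)",1000*d@bx,-1000*d@by);to(cell[0],.06,YB)
E
```

```text
[[0.4941, 0.0329], [0.5078, 0.0852], [0.5214, 0.1374], [0.5464, 0.0193], [0.56, 0.0715], [0.5737, 0.1238]]
box-axes dx,dy(mm) 134.71194459110825 -592.6133999505362
dx 467.9 dy -387.8 dz 120.1 roll 37.5
```

>>> send_rows --rows '[{"dx": 20,"dy": -25,"roll": 6.25,"jaw": 1},{"dx": 20,"dy": -25,"roll": 6.25,"jaw": 1},{"dx": 20,"dy": -25,"roll": 6.25,"jaw": 1},{"dx": 20,"dy": -25,"roll": 6.25,"jaw": 1},{"dx": 20,"dy": -25,"roll": 6.25,"jaw": 1},{"dx": 20,"dy": -25,"roll": 6.25,"jaw": 1},{"dy": -40,"jaw": 1},{"dy": -40,"jaw": 1},{"dy": -40,"jaw": 1},{"dy": -40,"jaw": 1},{"dy": -40,"jaw": 1},{"dy": -40,"jaw": 1}]'

```text
invalid input at $.rows[0]: expected keys dx, dy, dz, roll, jaw
```

```bash
python3 - <<'E'
from h import *
to(cell[0],.06,YB);print(get_obs()["force"])
E
```

```text
dx 467.9 dy -387.8 dz 120.1 roll 37.5
[0.84524929 0.70305325 0.16120449]
```

>>> send_rows --rows '[{"dx": 20,"dy": -25,"dz": 0,"roll": 6.25,"jaw": 1},{"dx": 20,"dy": -25,"dz": 0,"roll": 6.25,"jaw": 1},{"dx": 20,"dy": -25,"dz": 0,"roll": 6.25,"jaw": 1},{"dx": 20,"dy": -25,"dz": 0,"roll": 6.25,"jaw": 1},{"dx": 20,"dy": -25,"dz": 0,"roll": 6.25,"jaw": 1},{"dx": 20,"dy": -25,"dz": 0,"roll": 6.25,"jaw": 1},{"dx": 0,"dy": -40,"dz": 0,"roll": 0,"jaw": 1},{"dx": 0,"dy": -40,"dz": 0,"roll": 0,"jaw": 1},{"dx": 0,"dy": -40,"dz": 0,"roll": 0,"jaw": 1},{"dx": 0,"dy": -40,"dz": 0,"roll": 0,"jaw": 1},{"dx": 0,"dy": -40,"dz": 0,"roll": 0,"jaw": 1},{"dx": 0,"dy": -40,"dz": 0,"roll": 0,"jaw": 1}]'

```text
time_s: 1.1
ee_pos: [0.3727, -0.1113, 0.1805]
eef_rot: [-3.142, -0.0, -0.255]
force: [1.0, 0.3, -0.3]
grip_width: 0.0174
grip_force: 0.0
```

```bash
python3 - <<'E'
from h import *
to(cell[0],.06,YB);print(get_obs()["force"])
E
```

```text
dx 81.1 dy -170.2 dz 120.5 roll 0.0
[ 0.9830203   0.34259007 -0.31177319]
```

>>> send_rows --rows '[{"dx": 16,"dy": -34,"dz": 0,"roll": 0,"jaw": 1},{"dx": 16,"dy": -34,"dz": 0,"roll": 0,"jaw": 1},{"dx": 16,"dy": -34,"dz": 10,"roll": 0,"jaw": 1},{"dx": 16,"dy": -34,"dz": 20,"roll": 0,"jaw": 1},{"dx": 17,"dy": -34,"dz": 20,"roll": 0,"jaw": 1},{"dx": 0,"dy": 0,"dz": 40,"roll": 0,"jaw": 1},{"dx": 0,"dy": 0,"dz": 30,"roll": 0,"jaw": 1},{"dx": 0,"dy": 0,"dz": 10,"roll": 0,"jaw": 1},{"dx": 0,"dy": 0,"dz": 4,"roll": 0,"jaw": 1},{"dx": 0,"dy": 0,"dz": 4,"roll": 0,"jaw": 1},{"dx": 0,"dy": 0,"dz": 4,"roll": 0,"jaw": 1},{"dx": 0,"dy": 0,"dz": 0,"roll": 0,"jaw": 1}]'

```text
time_s: 2.1
ee_pos: [0.4933, 0.0292, 0.0404]
eef_rot: [-3.141, -0.002, -0.255]
force: [-1.0, -0.1, 0.6]
grip_width: 0.0004
grip_force: 0.0
```

>>> send_rows --rows '[{"dx": 0,"dy": 0,"dz": 2,"roll": 0,"jaw": 1},{"dx": 0,"dy": 0,"dz": 2,"roll": 0,"jaw": 1},{"dx": 0,"dy": 0,"dz": 0,"roll": 0,"jaw": 1}]'

```text
time_s: 2.35
ee_pos: [0.4929, 0.0294, 0.0358]
eef_rot: [-3.141, -0.0, -0.255]
force: [-0.1, -0.6, -0.5]
grip_width: 0.0005
grip_force: 0.0
```

>>> send_rows --rows '[{"dx": 0,"dy": 0,"dz": 3,"roll": 0,"jaw": 1},{"dx": 0,"dy": 0,"dz": 3,"roll": 0,"jaw": 1},{"dx": 0,"dy": 0,"dz": 3,"roll": 0,"jaw": 1},{"dx": 0,"dy": 0,"dz": 0,"roll": 0,"jaw": 1}]'

```text
time_s: 2.68
ee_pos: [0.4925, 0.0294, 0.0259]
eef_rot: [3.141, 0.001, -0.255]
force: [0.4, -0.0, 0.0]
grip_width: 0.0005
grip_force: 0.0
```

Cell 0 sinks freely, so it is free. Next is cell 1.

>>> send_rows --rows '[{"dx": 0,"dy": 0,"dz": -32,"roll": 0,"jaw": 1},{"dx": 0,"dy": 0,"dz": 0,"roll": 0,"jaw": 1},{"dx": 0,"dy": -28,"dz": 0,"roll": 0,"jaw": 1},{"dx": 0,"dy": -29,"dz": 0,"roll": 0,"jaw": 1},{"dx": 0,"dy": 0,"dz": 10,"roll": 0,"jaw": 1},{"dx": 0,"dy": 0,"dz": 5,"roll": 0,"jaw": 1},{"dx": 0,"dy": 0,"dz": 4,"roll": 0,"jaw": 1},{"dx": 0,"dy": 0,"dz": 3,"roll": 0,"jaw": 1},{"dx": 0,"dy": 0,"dz": 0,"roll": 0,"jaw": 1},{"dx": 0,"dy": 0,"dz": 0,"roll": 0,"jaw": 1}]'

```text
time_s: 3.52
ee_pos: [0.5071, 0.084, 0.0366]
eef_rot: [3.142, 0.0, -0.256]
force: [-0.4, -0.3, 0.4]
grip_width: 0.0001
grip_force: 0.0
```

>>> send_rows --rows '[{"dx": 0,"dy": 0,"dz": 3,"roll": 0,"jaw": 1},{"dx": 0,"dy": 0,"dz": 3,"roll": 0,"jaw": 1},{"dx": 0,"dy": 0,"dz": 3,"roll": 0,"jaw": 1},{"dx": 0,"dy": 0,"dz": 0,"roll": 0,"jaw": 1}]'

```text
time_s: 3.85
ee_pos: [0.5068, 0.0845, 0.027]
eef_rot: [3.141, 0.001, -0.255]
force: [0.9, 0.8, 0.3]
grip_width: 0.0005
grip_force: 0.0
```

Cell 1 sinks too. I'll probe cell 4 as a control, since it should stop hard.

>>> send_rows --rows '[{"dx": 0,"dy": 0,"dz": -31,"roll": 0,"jaw": 1},{"dx": 0,"dy": 0,"dz": 0,"roll": 0,"jaw": 1},{"dx": 27,"dy": 0,"dz": 0,"roll": 0,"jaw": 1},{"dx": 27,"dy": 0,"dz": 0,"roll": 0,"jaw": 1},{"dx": 0,"dy": 0,"dz": 10,"roll": 0,"jaw": 1},{"dx": 0,"dy": 0,"dz": 5,"roll": 0,"jaw": 1},{"dx": 0,"dy": 0,"dz": 4,"roll": 0,"jaw": 1},{"dx": 0,"dy": 0,"dz": 3,"roll": 0,"jaw": 1},{"dx": 0,"dy": 0,"dz": 0,"roll": 0,"jaw": 1},{"dx": 0,"dy": 0,"dz": 0,"roll": 0,"jaw": 1}]'

```text
time_s: 4.68
ee_pos: [0.5591, 0.0712, 0.0367]
eef_rot: [3.142, 0.0, -0.254]
force: [0.1, 0.0, -0.1]
grip_width: 0.0007
grip_force: 0.0
```

>>> send_rows --rows '[{"dx": 0,"dy": 0,"dz": 3,"roll": 0,"jaw": 1},{"dx": 0,"dy": 0,"dz": 3,"roll": 0,"jaw": 1},{"dx": 0,"dy": 0,"dz": 3,"roll": 0,"jaw": 1},{"dx": 0,"dy": 0,"dz": 0,"roll": 0,"jaw": 1}]'

```text
time_s: 5.02
ee_pos: [0.559, 0.071, 0.0269]
eef_rot: [3.141, 0.001, -0.255]
force: [-0.5, -0.2, -0.9]
grip_width: 0.0004
grip_force: 0.0
```

```bash
python3 - <<'E'
from h import *
o=get_obs();print({k:np.round(v,3).tolist() for k,v in o.items()})
w=camera("wrist");s=camera("side")
a=cv2.resize(s["frame"][120:260,170:310],(420,420));cv2.imwrite("pics/ws.png",np.hstack([w["frame"][:,60:440],a])[:,:,::-1])
E
```

```text
{'time_s': 5.017, 'qpos': [0.061, 0.502, 1.625, -0.0, 1.016, 1.887], 'joint_vel': [-0.002, -0.005, -0.006, -0.001, 0.011, -0.0], 'tau': [0.024, -59.527, -30.346, -0.006, -0.226, 0.0], 'ee_pos': [0.559, 0.071, 0.027], 'eef_rot': [3.141, 0.001, -0.255], 'force': [-0.49, -0.243, -0.881], 'moment': [0.04, -0.046, 0.005], 'grip_force': 0.0, 'grip_width': 0.0}
```

View pics/ws.png

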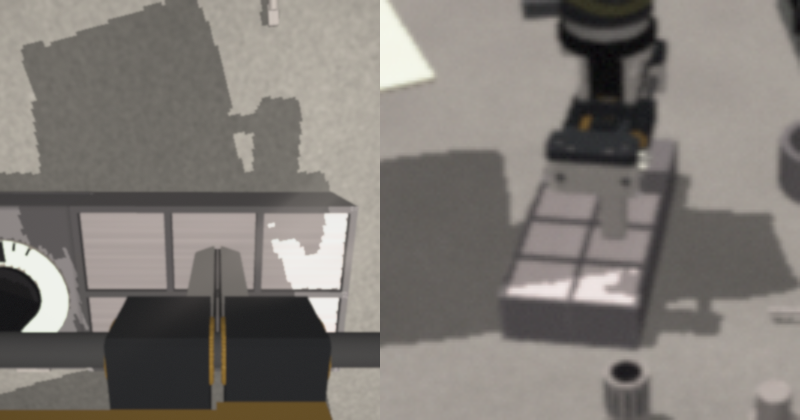

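The left half is the wrist view with the fingers over the far row. The right half is the side crop with the fingertip in the middle +x cell. Sinking can't be judged by eye, so I'll use depth.

```bash
python3 - <<'E'
from h import *
for n in("side","wrist"):
    W=cloud(camera(n)).reshape(-1,3);L=(W[:,:2]-C)@np.stack([bx,by],1)
    for i in range(6):
        a=L-(cell[i]-C)@np.stack([bx,by],1);m=(np.abs(a)<.021).all(1)&(W[:,2]<.06)
        if m.sum()>5:print(n,i,m.sum(),np.percentile(W[m,2],[5,25,50,75,95]).round(4))
    m=(np.abs(L[:,0])<.05)&(L[:,1]>.045)&(L[:,1]<.055);print(n,"panel",np.median(W[m,2]))
    # lowest finger points
    m=(np.linalg.norm(W[:,:2]-np.array(get_obs()["ee_pos"])[:2],axis=1)<.015);print(n,"tip zs",np.percentile(W[m,2],[0,5,20]).round(4),m.sum())
E
```

```text
side 0 187 [0.0394 0.0409 0.0416 0.0425 0.0438]
side 1 165 [0.0393 0.0406 0.0414 0.0424 0.0438]
side 2 135 [0.0392 0.0405 0.0414 0.0424 0.044 ]
side 3 189 [0.0396 0.0406 0.0414 0.0422 0.0437]
side 4 149 [0.0391 0.0406 0.0415 0.0426 0.0516]
side 5 62 [0.039  0.0407 0.0414 0.0423 0.0439]
side panel 0.04377673544166622
side tip zs [0.0377 0.0403 0.0431] 253
wrist 0 391 [0.0407 0.0413 0.0417 0.0421 0.0427]
wrist 1 32 [0.0406 0.0412 0.0416 0.0419 0.0423]
wrist 2 444 [0.0407 0.0413 0.0417 0.0421 0.0426]
wrist 3 4461 [0.0407 0.0413 0.0417 0.0421 0.0427]
wrist 4 2671 [0.0407 0.0413 0.0417 0.0421 0.0434]
wrist 5 4453 [0.0407 0.0413 0.0417 0.0421 0.0427]
wrist panel 0.04493459779827829
wrist tip zs [0.0399 0.0413 0.0561] 3366
```

```bash
python3 - <<'E'
from h import *
o=get_obs();e=np.array(o["ee_pos"]);print(e)
c=camera("side");W=cloud(c)
p=cv2.projectPoints(e[None],np.array(c["rvec"],float),np.array(c["tvec"],float),c["camera_matrix"],None)[0].ravel();print("TCP px",p)
u=int(round(p[0]))
for v in range(int(p[1])-25,int(p[1])+8):print(v,W[v,u].round(3),c["frame"][v,u])
f=cv2.resize(c["frame"][150:240,200:300],(700,600),interpolation=cv2.INTER_NEAREST);cv2.circle(f,(int((p[0]-200)*7),int((p[1]-150)*600/90)),5,(255,0,0),1);cv2.imwrite("pics/sz.png",f[:,:,::-1])
E
```

```text
[0.55946329 0.07098875 0.02763965]
TCP px [247.60591313 205.66459919]
180 [ 0.557 -0.013  0.163] [113 108 104]
181 [ 0.556 -0.012  0.16 ] [115 111 107]
182 [ 0.556 -0.012  0.157] [115 111 107]
183 [ 0.556 -0.012  0.154] [117 111 108]
184 [ 0.556 -0.016  0.154] [114 109 106]
185 [0.561 0.055 0.102] [115 109 107]
186 [0.561 0.058 0.097] [113 108 104]
187 [0.561 0.056 0.096] [118 111 108]
188 [nan nan nan] [116 110 108]
189 [0.561 0.053 0.092] [115 109 106]
190 [0.561 0.057 0.086] [116 111 106]
191 [0.56  0.051 0.088] [116 110 106]
192 [0.561 0.056 0.081] [116 111 107]
193 [0.561 0.058 0.077] [116 111 107]
194 [0.561 0.059 0.073] [116 110 107]
195 [0.561 0.058 0.07 ] [116 110 107]
196 [0.56  0.055 0.07 ] [117 110 107]
197 [0.56  0.058 0.064] [114 109 106]
198 [0.56  0.054 0.064] [114 108 105]
199 [0.561 0.063 0.054] [122 115 112]
200 [0.562 0.079 0.04 ] [142 133 131]
201 [0.561 0.072 0.042] [151 141 139]
202 [0.561 0.069 0.041] [149 140 139]
203 [0.56  0.064 0.041] [151 140 138]
204 [0.56  0.06  0.041] [150 138 138]
205 [0.559 0.053 0.043] [148 139 137]
206 [0.559 0.05  0.043] [135 126 125]
207 [0.558 0.045 0.044] [98 92 92]
208 [0.558 0.042 0.043] [100  93  93]
209 [0.558 0.04  0.041] [145 135 134]
210 [nan nan nan] [188 177 173]
211 [0.557 0.03  0.043] [229 219 216]
212 [0.557 0.029 0.04 ] [233 223 222]
```

View pics/sz.png

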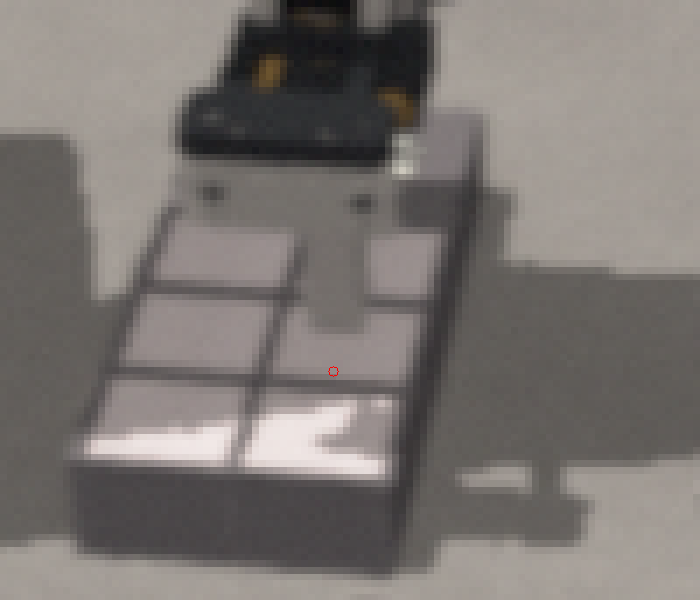

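The picture shows the fingertip at image row 199–200, about z 0.05. That is roughly 22 mm above the reported TCP, whose marker falls below the finger, so the earlier presses never touched a plate. I'll press further here in small steps.

>>> send_rows --rows '[{"dx": 0,"dy": 0,"dz": 3,"roll": 0,"jaw": 1},{"dx": 0,"dy": 0,"dz": 3,"roll": 0,"jaw": 1},{"dx": 0,"dy": 0,"dz": 3,"roll": 0,"jaw": 1},{"dx": 0,"dy": 0,"dz": 0,"roll": 0,"jaw": 1},{"dx": 0,"dy": 0,"dz": 0,"roll": 0,"jaw": 1}]'

```text
time_s: 5.68
ee_pos: [0.5593, 0.071, 0.0183]
eef_rot: [3.141, 0.0, -0.255]
force: [1.0, -0.4, 1.0]
grip_width: 0.0005
grip_force: 0.0
```

>>> send_rows --rows '[{"dx": 0,"dy": 0,"dz": 2,"roll": 0,"jaw": 1},{"dx": 0,"dy": 0,"dz": 2,"roll": 0,"jaw": 1},{"dx": 0,"dy": 0,"dz": 0,"roll": 0,"jaw": 1},{"dx": 0,"dy": 0,"dz": 0,"roll": 0,"jaw": 1}]'

```text
time_s: 6.02
ee_pos: [0.5594, 0.071, 0.0145]
eef_rot: [3.142, -0.0, -0.255]
force: [-0.0, 0.3, 0.9]
grip_width: 0.0005
grip_force: 0.2
```

```bash
cat >> h.py <<'E'
def plates():
    for n in("side","wrist"):
        W=cloud(camera(n)).reshape(-1,3);L=(W[:,:2]-C)@np.stack([bx,by],1)
        for i in range(6):
            a=L-(cell[i]-C)@np.stack([bx,by],1);m=(np.abs(a)<.021).all(1)&(W[:,2]<.06)
            if m.sum()>20:print(n,i,m.sum(),np.percentile(W[m,2],[5,50,95]).round(4))
E
python3 - <<'E'
from h import *
plates()
e=np.array(get_obs()["ee_pos"]);c=camera("wrist");W=cloud(c).reshape(-1,3)
# finger: points near tcp, above plate
m=(np.linalg.norm(W[:,:2]-e[:2],axis=1)<.03)&(W[:,2]>.035)
h=np.histogram(W[m,2],np.arange(.03,.12,.004));print(h[0])
print(get_obs()["force"],e)
E
```

```text
side 0 185 [0.0394 0.0416 0.0437]
side 1 164 [0.0394 0.0413 0.044 ]
side 2 78 [0.0399 0.0417 0.044 ]
side 3 185 [0.0394 0.0416 0.0435]
side 4 144 [0.0365 0.0397 0.0578]
side 5 42 [0.0391 0.0412 0.0437]
wrist 0 352 [0.0408 0.0417 0.0426]
wrist 1 69 [0.0408 0.0417 0.0426]
wrist 2 405 [0.0409 0.0417 0.0426]
wrist 3 4978 [0.0407 0.0417 0.0427]
wrist 4 3059 [0.0379 0.039  0.0555]
wrist 5 5002 [0.0408 0.0417 0.0427]
[   0  349 3630  869  125  128  130  145  161  175  172  194  262  228
  235  279  217   58   75  125   18    0]
[0.13336184 0.0223599  0.42300727] [0.55944322 0.07100004 0.0145971 ]
```

>>> send_rows --rows '[{"dx": 0,"dy": 0,"dz": 2,"roll": 0,"jaw": 1},{"dx": 0,"dy": 0,"dz": 2,"roll": 0,"jaw": 1},{"dx": 0,"dy": 0,"dz": 0,"roll": 0,"jaw": 1},{"dx": 0,"dy": 0,"dz": 0,"roll": 0,"jaw": 1}]'

```text
time_s: 6.5
ee_pos: [0.5599, 0.071, 0.014]
eef_rot: [-3.141, -0.001, -0.255]
force: [-18.5, -2.1, 41.8]
grip_width: 0.0005
grip_force: 21.0
```

```bash
python3 - <<'E'
from h import *
plates()
E
```

```text
side 0 179 [0.0395 0.0413 0.0436]
side 1 167 [0.039  0.0417 0.0441]
side 2 78 [0.0396 0.0415 0.0434]
side 3 182 [0.0392 0.0413 0.0438]
side 4 147 [0.0365 0.0395 0.0572]
side 5 40 [0.0391 0.0416 0.0444]
wrist 0 353 [0.0408 0.0417 0.0426]
wrist 1 79 [0.0406 0.0417 0.0425]
wrist 2 377 [0.0407 0.0417 0.0426]
wrist 3 4973 [0.0407 0.0417 0.0426]
wrist 4 3027 [0.0377 0.0388 0.0555]
wrist 5 4978 [0.0407 0.0417 0.0427]
```

Cell 4 is taken: it stops hard with 42 N at ee z 0.014. Cell 5 next, pressed only to about 0.012.

>>> send_rows --rows '[{"dx": 0,"dy": 0,"dz": -17,"roll": 0,"jaw": 1},{"dx": 0,"dy": -27,"dz": 0,"roll": 0,"jaw": 1},{"dx": 0,"dy": -27,"dz": 0,"roll": 0,"jaw": 1},{"dx": 0,"dy": 0,"dz": 8,"roll": 0,"jaw": 1},{"dx": 0,"dy": 0,"dz": 4,"roll": 0,"jaw": 1},{"dx": 0,"dy": 0,"dz": 3,"roll": 0,"jaw": 1},{"dx": 0,"dy": 0,"dz": 0,"roll": 0,"jaw": 1}]'

```text
time_s: 7.18
ee_pos: [0.5729, 0.1238, 0.0142]
eef_rot: [-3.14, 0.0, -0.255]
force: [-10.8, 9.0, 22.2]
grip_width: 0.0005
grip_force: 11.0
```

>>> send_rows --rows '[{"dx": 0,"dy": 0,"dz": 0,"roll": 0,"jaw": 1}]'

```text
time_s: 7.27
ee_pos: [0.5729, 0.1239, 0.0142]
eef_rot: [-3.14, 0.0, -0.255]
force: [-10.3, 8.6, 21.4]
grip_width: 0.0005
grip_force: 11.2
```

Cell 5 is taken. Cell 2 next.

>>> send_rows --rows '[{"dx": 0,"dy": 0,"dz": -15,"roll": 0,"jaw": 1},{"dx": -27,"dy": 0,"dz": 0,"roll": 0,"jaw": 1},{"dx": -27,"dy": 0,"dz": 0,"roll": 0,"jaw": 1},{"dx": 0,"dy": 0,"dz": 8,"roll": 0,"jaw": 1},{"dx": 0,"dy": 0,"dz": 4,"roll": 0,"jaw": 1},{"dx": 0,"dy": 0,"dz": 3,"roll": 0,"jaw": 1},{"dx": 0,"dy": 0,"dz": 0,"roll": 0,"jaw": 1}]'

```text
time_s: 7.85
ee_pos: [0.5209, 0.1362, 0.0117]
eef_rot: [3.141, 0.001, -0.255]
force: [-0.0, 0.6, 0.2]
grip_width: 0.0007
grip_force: 0.2
```

>>> send_rows --rows '[{"dx": 0,"dy": 0,"dz": 3,"roll": 0,"jaw": 1},{"dx": 0,"dy": 0,"dz": 0,"roll": 0,"jaw": 1}]'

```text
time_s: 8.02
ee_pos: [0.5211, 0.1365, 0.009]
eef_rot: [3.141, 0.0, -0.255]
force: [0.8, -0.7, 0.6]
grip_width: 0.0004
grip_force: 0.3
```

>>> send_rows --rows '[{"dx": 0,"dy": 0,"dz": -18,"roll": 0,"jaw": 1},{"dx": 0,"dy": 27,"dz": 0,"roll": 0,"jaw": 1},{"dx": 0,"dy": 27,"dz": 0,"roll": 0,"jaw": 1},{"dx": 0,"dy": 0,"dz": 8,"roll": 0,"jaw": 1},{"dx": 0,"dy": 0,"dz": 4,"roll": 0,"jaw": 1},{"dx": 0,"dy": 0,"dz": 3,"roll": 0,"jaw": 1},{"dx": 0,"dy": 0,"dz": 0,"roll": 0,"jaw": 1}]'

```text
time_s: 8.6
ee_pos: [0.5074, 0.0841, 0.0141]
eef_rot: [3.14, 0.0, -0.254]
force: [-13.3, -13.0, 29.7]
grip_width: 0.0004
grip_force: 14.8
```

Cell 2 is free and cell 1 is taken. Cell 0 next.

>>> send_rows --rows '[{"dx": 0,"dy": 0,"dz": -15,"roll": 0,"jaw": 1},{"dx": 0,"dy": 27,"dz": 0,"roll": 0,"jaw": 1},{"dx": 0,"dy": 27,"dz": 0,"roll": 0,"jaw": 1},{"dx": 0,"dy": 0,"dz": 8,"roll": 0,"jaw": 1},{"dx": 0,"dy": 0,"dz": 4,"roll": 0,"jaw": 1},{"dx": 0,"dy": 0,"dz": 3,"roll": 0,"jaw": 1},{"dx": 0,"dy": 0,"dz": 0,"roll": 0,"jaw": 1}]'

```text
time_s: 9.18
ee_pos: [0.4939, 0.0325, 0.0141]
eef_rot: [3.14, 0.0, -0.253]
force: [-15.5, -10.7, 33.2]
grip_width: 0.0005
grip_force: 16.7
```

>>> send_rows --rows '[{"dx": 0,"dy": 0,"dz": -15,"roll": 0,"jaw": 1},{"dx": 27,"dy": 0,"dz": 0,"roll": 0,"jaw": 1},{"dx": 27,"dy": 0,"dz": 0,"roll": 0,"jaw": 1},{"dx": 0,"dy": 0,"dz": 8,"roll": 0,"jaw": 1},{"dx": 0,"dy": 0,"dz": 4,"roll": 0,"jaw": 1},{"dx": 0,"dy": 0,"dz": 3,"roll": 0,"jaw": 1},{"dx": 0,"dy": 0,"dz": 0,"roll": 0,"jaw": 1}]'

```text
time_s: 9.77
ee_pos: [0.5447, 0.0196, 0.0114]
eef_rot: [3.141, 0.002, -0.254]
force: [-0.9, 0.1, 1.2]
grip_width: 0.0006
grip_force: 0.2
```

```bash
python3 - <<'E'
from h import *
to([.5505,-.1138],.0,0)
d=np.array([.5505,-.1138])-np.array(get_obs()["ee_pos"])[:2];print(d@bx,-d@by)
E
```

```text
dx 39.1 dy 127.7 dz 11.4 roll -14.5
0.0392866263900386 0.12760724766783615
```

Cells 2 and 3 are free; 0, 1, 4 and 5 are taken. Now I'll hover over the nearer plug with the jaws partly open.

>>> send_rows --rows '[{"dx": 0,"dy": 0,"dz": -40,"roll": 0,"jaw": -0.3},{"dx": 0,"dy": 0,"dz": -40,"roll": 0,"jaw": -0.3},{"dx": 9,"dy": 32,"dz": 0,"roll": 0,"jaw": -0.3},{"dx": 10,"dy": 32,"dz": 0,"roll": 0,"jaw": -0.3},{"dx": 10,"dy": 32,"dz": 0,"roll": 0,"jaw": -0.3},{"dx": 10,"dy": 32,"dz": 0,"roll": 0,"jaw": -0.3},{"dx": 0,"dy": 0,"dz": 0,"roll": 0,"jaw": -0.3},{"dx": 0,"dy": 0,"dz": 0,"roll": 0,"jaw": -0.3}]'

```text
time_s: 10.43
ee_pos: [0.5508, -0.1157, 0.0925]
eef_rot: [-3.141, 0.0, -0.257]
force: [-0.2, -0.5, 0.6]
grip_width: 0.0503
grip_force: 0.0
```

```bash
python3 - <<'E'
from h import *
o=get_obs();print(o["ee_pos"],o["grip_width"])
w=camera("wrist");s=camera("side");np.savez("w1.npz",**w)
W=cloud(w);P=W.reshape(-1,3)
e=o["ee_pos"];m=(np.linalg.norm(P[:,:2]-np.array([.5505,-.1138]),axis=1)<.03)&(P[:,2]>.055)&(P[:,2]<.075)
print("plug",m.sum(),cv2.minEnclosingCircle(P[m][:,:2].astype(np.float32)),np.median(P[m],0))
a=cv2.resize(s["frame"][150:290,190:330],(420,420));cv2.imwrite("pics/w1.png",np.hstack([w["frame"][:,60:440],a])[:,:,::-1])
to([.5505,-.1138],.0,YB)
E
```

```text
[ 0.55080769 -0.11565296  0.09249937] 0.05028752277273979
plug 1536 ((0.5511202812194824, -0.11183857172727585), 0.01651143468916416) [ 0.55220728 -0.11235054  0.06495128]
dx -0.5 dy -0.1 dz 92.5 roll 0.1
```

View pics/w1.png

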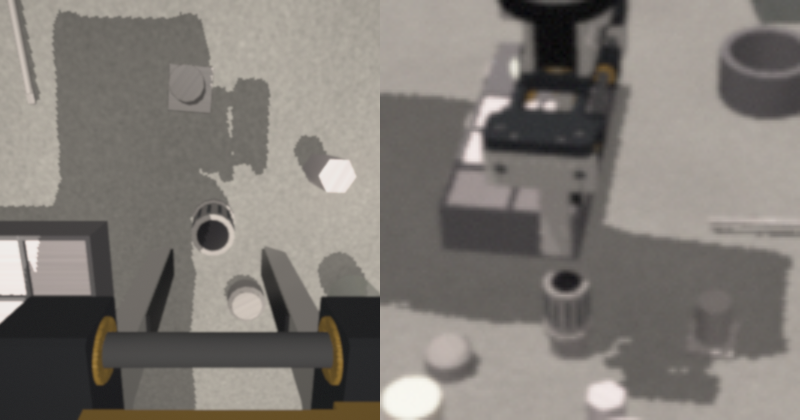

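The wrist view shows the plug at (213,230) between the open fingers, whose tips are near (172,250) and (265,250). The side crop agrees. I'll check the open-tip height against depth.

```bash
python3 - <<'E'
from h import *
w=dict(np.load("w1.npz"));W=cloud(w)
for v in range(246,300,6):print(v,[(u,W[v,u].round(3).tolist()) for u in(228,230,332,336)])
m=(W[...,2]>.09);v,u=np.where(m);k=v<330
ps=W[m][k];i=np.argsort(ps[:,2])[:400];print("lowest finger z",ps[i,2][[0,20,100,399]])
E
```

```text
246 [(228, [0.531, -0.062, 0.0]), (230, [0.567, -0.092, 0.117]), (332, [0.506, -0.157, -0.0]), (336, [0.505, -0.161, 0.0])]
252 [(228, [0.567, -0.092, 0.127]), (230, [0.565, -0.092, 0.122]), (332, [0.553, -0.147, 0.127]), (336, [0.552, -0.149, 0.126])]
258 [(228, [0.566, -0.092, 0.132]), (230, [0.565, -0.093, 0.131]), (332, [0.553, -0.145, 0.135]), (336, [0.552, -0.147, 0.135])]
264 [(228, [0.565, -0.093, 0.139]), (230, [0.562, -0.092, 0.133]), (332, [0.553, -0.144, 0.143]), (336, [0.552, -0.146, 0.142])]
270 [(228, [0.562, -0.092, 0.14]), (230, [0.56, -0.092, 0.134]), (332, [0.552, -0.143, 0.147]), (336, [0.553, -0.145, 0.149])]
276 [(228, [0.559, -0.092, 0.141]), (230, [0.556, -0.091, 0.134]), (332, [0.552, -0.142, 0.152]), (336, [0.554, -0.144, 0.157])]
282 [(228, [0.557, -0.091, 0.142]), (230, [0.554, -0.09, 0.135]), (332, [0.55, -0.141, 0.155]), (336, [0.552, -0.143, 0.159])]
288 [(228, [0.554, -0.09, 0.142]), (230, [0.55, -0.089, 0.135]), (332, [0.548, -0.141, 0.156]), (336, [0.553, -0.142, 0.166])]
294 [(228, [0.551, -0.09, 0.144]), (230, [0.482, -0.049, -0.001]), (332, [0.545, -0.14, 0.157]), (336, [0.551, -0.141, 0.167])]
lowest finger z [0.11644503 0.11788317 0.121334   0.12853994]
```

The tips are 24 mm above ee when open as well. Descending to tip z of about 0.036 and gripping.

>>> send_rows --rows '[{"dx": 0,"dy": -1,"dz": 20,"roll": 0,"jaw": -0.3},{"dx": 0,"dy": 0,"dz": 30,"roll": 0,"jaw": -0.3},{"dx": 0,"dy": 0,"dz": 20,"roll": 0,"jaw": -0.3},{"dx": 0,"dy": 0,"dz": 11,"roll": 0,"jaw": -0.3},{"dx": 0,"dy": 0,"dz": 0,"roll": 0,"jaw": -0.3},{"dx": 0,"dy": 0,"dz": 0,"roll": 0,"jaw": 1},{"dx": 0,"dy": 0,"dz": 0,"roll": 0,"jaw": 1},{"dx": 0,"dy": 0,"dz": 0,"roll": 0,"jaw": 1},{"dx": 0,"dy": 0,"dz": 0,"roll": 0,"jaw": 1}]' --force 35

```text
time_s: 11.28
ee_pos: [0.5521, -0.1141, 0.0127]
eef_rot: [3.142, -0.002, -0.255]
force: [0.4, -0.3, -0.6]
grip_width: 0.0382
grip_force: 0.0
```

>>> send_rows --rows '[{"dx": 0,"dy": 0,"dz": 0,"roll": 0,"jaw": 1},{"dx": 0,"dy": 0,"dz": 0,"roll": 0,"jaw": 1},{"dx": 0,"dy": 0,"dz": 0,"roll": 0,"jaw": 1},{"dx": 0,"dy": 0,"dz": 0,"roll": 0,"jaw": 1}]'

```text
time_s: 11.62
ee_pos: [0.552, -0.1141, 0.0122]
eef_rot: [-3.141, -0.001, -0.255]
force: [0.3, 1.0, 6.4]
grip_width: 0.0313
grip_force: 34.8
```

>>> send_rows --rows '[{"dx": 0,"dy": 0,"dz": -20,"roll": 0,"jaw": 1},{"dx": 0,"dy": 0,"dz": -30,"roll": 0,"jaw": 1},{"dx": 0,"dy": 0,"dz": -20,"roll": 0,"jaw": 1},{"dx": -6,"dy": -20,"dz": 0,"roll": 0,"jaw": 1},{"dx": -9,"dy": -30,"dz": 0,"roll": 0,"jaw": 1},{"dx": -9,"dy": -30,"dz": 0,"roll": 0,"jaw": 1},{"dx": -9,"dy": -30,"dz": 0,"roll": 0,"jaw": 1},{"dx": -6,"dy": -18,"dz": 0,"roll": 0,"jaw": 1},{"dx": 0,"dy": 0,"dz": 0,"roll": 0,"jaw": 1},{"dx": 0,"dy": 0,"dz": 0,"roll": 0,"jaw": 1}]'

```text
time_s: 12.45
ee_pos: [0.5457, 0.0203, 0.0813]
eef_rot: [3.141, 0.001, -0.253]
force: [-0.5, -0.0, -2.2]
grip_width: 0.0316
grip_force: 34.8
```

```bash
python3 - <<'E'
from h import *
o=get_obs();print(o["force"],o["grip_width"],o["ee_pos"]);to(cell[3],.028,YB)
P=cloud(camera("side")).reshape(-1,3);e=np.array(o["ee_pos"])
m=(np.linalg.norm(P[:,:2]-e[:2],axis=1)<.03)&(P[:,2]>.05)&(P[:,2]<.11);print(np.percentile(P[m],[1,50,99],axis=0).round(3))
E
```

```text
[-0.47677788 -0.02241602 -2.1877402 ] 0.03164693163640958 [0.54574744 0.02032031 0.08127816]
dx 0.9 dy 0.8 dz 53.3 roll 0.1
[[ 0.529 -0.002  0.068]
 [ 0.546  0.007  0.092]
 [ 0.563  0.023  0.109]]
```

>>> send_rows --rows '[{"dx": 1,"dy": 1,"dz": 12,"roll": 0,"jaw": 1},{"dx": 0,"dy": 0,"dz": 10,"roll": 0,"jaw": 1},{"dx": 0,"dy": 0,"dz": 8,"roll": 0,"jaw": 1},{"dx": 0,"dy": 0,"dz": 8,"roll": 0,"jaw": 1},{"dx": 0,"dy": 0,"dz": 8,"roll": 0,"jaw": 1},{"dx": 0,"dy": 0,"dz": 5,"roll": 0,"jaw": 1},{"dx": 0,"dy": 0,"dz": 1.5,"roll": 0,"jaw": 1},{"dx": 0,"dy": 0,"dz": 0,"roll": 0,"jaw": 1},{"dx": 0,"dy": 0,"dz": 0,"roll": 0,"jaw": 1}]'

```text
time_s: 13.25
ee_pos: [0.5469, 0.0185, 0.0293]
eef_rot: [-3.141, -0.0, -0.255]
force: [-0.8, -0.4, -1.5]
grip_width: 0.0317
grip_force: 34.8
```

>>> send_rows --rows '[{"dx": 0,"dy": 0,"dz": 1,"roll": 0,"jaw": 1},{"dx": 0,"dy": 0,"dz": 0,"roll": 0,"jaw": 1},{"dx": 0,"dy": 0,"dz": 0,"roll": 0,"jaw": -0.2},{"dx": 0,"dy": 0,"dz": 0,"roll": 0,"jaw": -0.2},{"dx": 0,"dy": 0,"dz": 0,"roll": 0,"jaw": -0.2},{"dx": 0,"dy": 0,"dz": 0,"roll": 0,"jaw": -0.2},{"dx": 0,"dy": 0,"dz": 0,"roll": 0,"jaw": -0.2},{"dx": 0,"dy": 0,"dz": -20,"roll": 0,"jaw": -0.2},{"dx": 0,"dy": 0,"dz": -40,"roll": 0,"jaw": -0.2},{"dx": 0,"dy": 0,"dz": -40,"roll": 0,"jaw": -0.2}]'

```text
time_s: 14.08
ee_pos: [0.5459, 0.0185, 0.1285]
eef_rot: [3.141, 0.003, -0.255]
force: [-0.1, -0.6, 0.6]
grip_width: 0.056
grip_force: 0.0
```

```bash
cat >> h.py <<'E'
def plug(n,xy):
    P=cloud(camera(n)).reshape(-1,3);m=(np.linalg.norm(P[:,:2]-xy,axis=1)<.03)&(P[:,2]>.055)&(P[:,2]<.1)
    print(n,m.sum(),cv2.minEnclosingCircle(P[m][:,:2].astype(np.float32)),np.percentile(P[m,2],[50,95]))
E
python3 - <<'E'
from h import *
o=get_obs();print(o["ee_pos"],o["grip_width"]);print(cell[3])
plug("side",cell[3]);plug("wrist",cell[3])
d=np.array([.445,-.313])-np.array(o["ee_pos"])[:2];print(d@bx,-d@by)
E
```

```text
[0.54586137 0.01851715 0.12847757] 0.05601455592023549
[0.54635988 0.01929272]
side 200 ((0.5473783016204834, 0.015952380374073982), 0.018330752849578857) [0.07634552 0.082296  ]
wrist 1363 ((0.5459915995597839, 0.02034744992852211), 0.016531290486454964) [0.08074825 0.0820416 ]
-0.013797437734468029 0.34624596914711037
```

Plug 1 is seated, with its top at 81 mm and within 2 mm of the cell centre. On to plug 2, hovering above the can's height.

>>> send_rows --rows '[{"dx": -1,"dy": 30,"dz": -5,"roll": 0,"jaw": -0.3},{"dx": -2,"dy": 35,"dz": 0,"roll": 0,"jaw": -0.3},{"dx": -2,"dy": 35,"dz": 0,"roll": 0,"jaw": -0.3},{"dx": -2,"dy": 35,"dz": 0,"roll": 0,"jaw": -0.3},{"dx": -1,"dy": 35,"dz": 0,"roll": 0,"jaw": -0.3},{"dx": -1,"dy": 35,"dz": 0,"roll": 0,"jaw": -0.3},{"dx": -1,"dy": 35,"dz": 0,"roll": 0,"jaw": -0.3},{"dx": -1,"dy": 35,"dz": 0,"roll": 0,"jaw": -0.3},{"dx": -1,"dy": 35,"dz": 0,"roll": 0,"jaw": -0.3},{"dx": -1,"dy": 36,"dz": 0,"roll": 0,"jaw": -0.3},{"dx": 0,"dy": 0,"dz": 0,"roll": 0,"jaw": -0.3},{"dx": 0,"dy": 0,"dz": 0,"roll": 0,"jaw": -0.3}]'

```text
time_s: 15.18
ee_pos: [0.4463, -0.3143, 0.1325]
eef_rot: [-3.141, 0.0, -0.257]
force: [-0.3, 0.3, -0.1]
grip_width: 0.061
grip_force: 0.0
```

```bash
python3 - <<'E'
from h import *
o=get_obs();print(o["ee_pos"],o["grip_width"])
P=cloud(camera("wrist")).reshape(-1,3);m=(np.linalg.norm(P[:,:2]-[.445,-.313],axis=1)<.03)&(P[:,2]>.055)&(P[:,2]<.075)
(x,y),r=cv2.minEnclosingCircle(P[m][:,:2].astype(np.float32));print(x,y,r,m.sum(),np.median(P[m,2]))
to([x,y],.0115,YB)
E
```

```text
[ 0.44628391 -0.31426907  0.13253451] 0.06104437108176138
0.44548535346984863 -0.3125591278076172 0.016515688970685005 1148 0.06493217974358761
dx -1.4 dy -0.3 dz 121.1 roll -0.0
```

>>> send_rows --rows '[{"dx": -1,"dy": 0,"dz": 40,"roll": 0,"jaw": -0.3},{"dx": 0,"dy": 0,"dz": 40,"roll": 0,"jaw": -0.3},{"dx": 0,"dy": 0,"dz": 25,"roll": 0,"jaw": -0.3},{"dx": 0,"dy": 0,"dz": 12,"roll": 0,"jaw": -0.3},{"dx": 0,"dy": 0,"dz": 4,"roll": 0,"jaw": -0.3},{"dx": 0,"dy": 0,"dz": 0,"roll": 0,"jaw": 1},{"dx": 0,"dy": 0,"dz": 0,"roll": 0,"jaw": 1},{"dx": 0,"dy": 0,"dz": 0,"roll": 0,"jaw": 1},{"dx": 0,"dy": 0,"dz": 0,"roll": 0,"jaw": 1},{"dx": 0,"dy": 0,"dz": 0,"roll": 0,"jaw": 1},{"dx": 0,"dy": 0,"dz": 0,"roll": 0,"jaw": 1},{"dx": 0,"dy": 0,"dz": 0,"roll": 0,"jaw": 1}]' --force 35

```text
time_s: 16.23
ee_pos: [0.4465, -0.3132, 0.013]
eef_rot: [3.141, -0.001, -0.255]
force: [-0.3, 1.1, 7.0]
grip_width: 0.0313
grip_force: 35.0
```

>>> send_rows --rows '[{"dx": 0,"dy": 0,"dz": -20,"roll": 0,"jaw": 1},{"dx": 0,"dy": 0,"dz": -35,"roll": 0,"jaw": 1},{"dx": 0,"dy": 0,"dz": -35,"roll": 0,"jaw": 1},{"dx": 0,"dy": 0,"dz": -20,"roll": 0,"jaw": 1},{"dx": -2,"dy": -20,"dz": 0,"roll": 0,"jaw": 1},{"dx": -3,"dy": -35,"dz": 0,"roll": 0,"jaw": 1},{"dx": -3,"dy": -35,"dz": 0,"roll": 0,"jaw": 1},{"dx": -3,"dy": -35,"dz": 0,"roll": 0,"jaw": 1},{"dx": -3,"dy": -35,"dz": 0,"roll": 0,"jaw": 1},{"dx": -3,"dy": -35,"dz": 0,"roll": 0,"jaw": 1},{"dx": -3,"dy": -35,"dz": 0,"roll": 0,"jaw": 1},{"dx": -3,"dy": -35,"dz": 0,"roll": 0,"jaw": 1}]'

```text
time_s: 17.23
ee_pos: [0.4904, -0.0489, 0.1222]
eef_rot: [3.142, -0.0, -0.255]
force: [0.7, -0.3, -1.9]
grip_width: 0.0315
grip_force: 35.0
```

>>> send_rows --rows '[{"dx": -3,"dy": -35,"dz": 0,"roll": 0,"jaw": 1},{"dx": -3,"dy": -35,"dz": 0,"roll": 0,"jaw": 1},{"dx": -3,"dy": -35,"dz": 0,"roll": 0,"jaw": 1},{"dx": -3,"dy": -35,"dz": 0,"roll": 0,"jaw": 1},{"dx": -3,"dy": -30,"dz": 20,"roll": 0,"jaw": 1},{"dx": -3,"dy": -20,"dz": 20,"roll": 0,"jaw": 1},{"dx": 0,"dy": 0,"dz": 0,"roll": 0,"jaw": 1},{"dx": 0,"dy": 0,"dz": 0,"roll": 0,"jaw": 1}]'

```text
time_s: 17.9
ee_pos: [0.5202, 0.1384, 0.0811]
eef_rot: [3.14, 0.002, -0.253]
force: [0.4, -0.5, -0.8]
grip_width: 0.0319
grip_force: 35.0
```

```bash
python3 - <<'E'
from h import *
o=get_obs();print(o["force"],o["grip_width"],o["ee_pos"]);to(cell[2],.0285,YB)
E
```

```text
[ 0.38034971 -0.51934211 -0.75302204] 0.03186866683571286 [0.52024306 0.13841972 0.08109422]
dx 1.4 dy 0.7 dz 52.6 roll 0.1
```

>>> send_rows --rows '[{"dx": 1,"dy": 1,"dz": 12,"roll": 0,"jaw": 1},{"dx": 0,"dy": 0,"dz": 10,"roll": 0,"jaw": 1},{"dx": 0,"dy": 0,"dz": 8,"roll": 0,"jaw": 1},{"dx": 0,"dy": 0,"dz": 8,"roll": 0,"jaw": 1},{"dx": 0,"dy": 0,"dz": 8,"roll": 0,"jaw": 1},{"dx": 0,"dy": 0,"dz": 5,"roll": 0,"jaw": 1},{"dx": 0,"dy": 0,"dz": 1.5,"roll": 0,"jaw": 1},{"dx": 0,"dy": 0,"dz": 0,"roll": 0,"jaw": 1},{"dx": 0,"dy": 0,"dz": 0,"roll": 0,"jaw": 1}]'

```text
time_s: 18.65
ee_pos: [0.5218, 0.1367, 0.0298]
eef_rot: [-3.141, -0.0, -0.255]
force: [-0.5, -0.5, -1.6]
grip_width: 0.0317
grip_force: 35.0
```

>>> send_rows --rows '[{"dx": 0,"dy": 0,"dz": 1,"roll": 0,"jaw": 1},{"dx": 0,"dy": 0,"dz": 0,"roll": 0,"jaw": 1},{"dx": 0,"dy": 0,"dz": 0,"roll": 0,"jaw": -0.1},{"dx": 0,"dy": 0,"dz": 0,"roll": 0,"jaw": -0.1},{"dx": 0,"dy": 0,"dz": 0,"roll": 0,"jaw": -0.1},{"dx": 0,"dy": 0,"dz": 0,"roll": 0,"jaw": -0.1},{"dx": 0,"dy": 0,"dz": 0,"roll": 0,"jaw": -0.1},{"dx": 0,"dy": 0,"dz": -20,"roll": 0,"jaw": -0.1},{"dx": 0,"dy": 0,"dz": -40,"roll": 0,"jaw": -0.1},{"dx": 0,"dy": 0,"dz": -40,"roll": 0,"jaw": -0.1},{"dx": 0,"dy": 0,"dz": 0,"roll": 0,"jaw": -0.1}]'

```text
time_s: 19.57
ee_pos: [0.5247, 0.1372, 0.136]
eef_rot: [-3.137, -0.01, -0.255]
force: [0.3, 0.3, 0.9]
grip_width: 0.0516
grip_force: 0.0
```

```bash
python3 - <<'E'
from h import *
o=get_obs();print(o["ee_pos"],o["grip_width"]);print(cell[2],cell[3])
plug("wrist",cell[2]);plug("wrist",cell[3]);
k=C+.083*by;P=cloud(camera("wrist")).reshape(-1,3)
m=(np.linalg.norm(P[:,:2]-k,axis=1)<.03)&(P[:,2]>.08)&(P[:,2]<.094);r=cv2.minAreaRect(P[m][:,:2].astype(np.float32)*1000);print("knob",m.sum(),k,r,np.median(P[m,2]))
d=np.array(r[0])/1000-np.array(o["ee_pos"])[:2];print(d@bx,-d@by,np.degrees(o["eef_rot"][2]))
E
```

```text
[0.52473017 0.13723704 0.13597693] 0.051632765023892024
[0.52140955 0.13743451] [0.54635988 0.01929272]
wrist 1376 ((0.5209397077560425, 0.13726703822612762), 0.016521882265806198) [0.08080008 0.08211042]
wrist 1804 ((0.5457677245140076, 0.020995911210775375), 0.016727400943636894) [0.08063292 0.08208062]
knob 944 [0.56547783 0.19930524] ((567.7504272460938, 200.40113830566406), (40.159507751464844, 12.559257507324219), 53.63413619995117) 0.08793656460140403
0.025659117071501782 -0.0719865024930779 -14.588279751376614
```

Both plugs are seated with tops at 81 mm. The knob bar is at 53.6°, so it needs a 68° turn. Next I rotate the tool to match the bar.

>>> send_rows --rows '[{"dx": 0,"dy": 0,"dz": 0,"roll": -6.82,"jaw": 0.15},{"dx": 0,"dy": 0,"dz": 0,"roll": -6.82,"jaw": 0.15},{"dx": 0,"dy": 0,"dz": 0,"roll": -6.82,"jaw": 0.15},{"dx": 0,"dy": 0,"dz": 0,"roll": -6.82,"jaw": 0.15},{"dx": 0,"dy": 0,"dz": 0,"roll": -6.82,"jaw": 0.15},{"dx": 0,"dy": 0,"dz": 0,"roll": -6.82,"jaw": 0.15},{"dx": 0,"dy": 0,"dz": 0,"roll": -6.82,"jaw": 0.15},{"dx": 0,"dy": 0,"dz": 0,"roll": -6.82,"jaw": 0.15},{"dx": 0,"dy": 0,"dz": 0,"roll": -6.82,"jaw": 0.15},{"dx": 0,"dy": 0,"dz": 0,"roll": -6.82,"jaw": 0.15},{"dx": 0,"dy": 0,"dz": 0,"roll": 0,"jaw": 0.15},{"dx": 0,"dy": 0,"dz": 0,"roll": 0,"jaw": 0.15}]'

```text
time_s: 20.72
ee_pos: [0.5212, 0.1365, 0.1273]
eef_rot: [-3.14, 0.002, 0.932]
force: [0.4, -0.2, 0.5]
grip_width: 0.0397
grip_force: 0.0
```

```bash
python3 - <<'E'
from h import *
to([.567,.2002],.0315,np.radians(53.6));print(get_obs()["ee_pos"])
E
```

```text
dx 78.4 dy -1.2 dz 95.8 roll -0.2
[0.52120759 0.13651528 0.12734124]
```

>>> send_rows --rows '[{"dx": 39,"dy": -1,"dz": 0,"roll": 0,"jaw": 0.15},{"dx": 39,"dy": 0,"dz": 0,"roll": 0,"jaw": 0.15},{"dx": 0,"dy": 0,"dz": 30,"roll": 0,"jaw": 0.15},{"dx": 0,"dy": 0,"dz": 30,"roll": 0,"jaw": 0.15},{"dx": 0,"dy": 0,"dz": 25,"roll": 0,"jaw": 0.15},{"dx": 0,"dy": 0,"dz": 10,"roll": 0,"jaw": 0.15},{"dx": 0,"dy": 0,"dz": 0,"roll": 0,"jaw": 0.15},{"dx": 0,"dy": 0,"dz": 0,"roll": 0,"jaw": 1},{"dx": 0,"dy": 0,"dz": 0,"roll": 0,"jaw": 1},{"dx": 0,"dy": 0,"dz": 0,"roll": 0,"jaw": 1},{"dx": 0,"dy": 0,"dz": 0,"roll": 0,"jaw": 1},{"dx": 0,"dy": 0,"dz": 0,"roll": 0,"jaw": 1}]' --force 15

```text
time_s: 21.72
ee_pos: [0.5675, 0.2002, 0.0346]
eef_rot: [3.141, -0.001, 0.935]
force: [-1.2, -0.5, 7.6]
grip_width: 0.012
grip_force: 15.0
```

>>> send_rows --rows '[{"dx": 0,"dy": 0,"dz": 0,"roll": 0,"jaw": 1},{"dx": 0,"dy": 0,"dz": 0,"roll": 0,"jaw": 1},{"dx": 0,"dy": 0,"dz": 0,"roll": 0,"jaw": 1}]'

```text
time_s: 21.97
ee_pos: [0.5675, 0.2002, 0.0346]
eef_rot: [3.141, -0.001, 0.936]
force: [-3.0, 0.4, 7.4]
grip_width: 0.0119
grip_force: 15.0
```

Bar gripped at 12 mm. Turning 68.2° clockwise.

>>> send_rows --rows '[{"dx": 0,"dy": 0,"dz": 0,"roll": 6.82,"jaw": 1},{"dx": 0,"dy": 0,"dz": 0,"roll": 6.82,"jaw": 1},{"dx": 0,"dy": 0,"dz": 0,"roll": 6.82,"jaw": 1},{"dx": 0,"dy": 0,"dz": 0,"roll": 6.82,"jaw": 1},{"dx": 0,"dy": 0,"dz": 0,"roll": 6.82,"jaw": 1},{"dx": 0,"dy": 0,"dz": 0,"roll": 6.82,"jaw": 1},{"dx": 0,"dy": 0,"dz": 0,"roll": 6.82,"jaw": 1},{"dx": 0,"dy": 0,"dz": 0,"roll": 6.82,"jaw": 1},{"dx": 0,"dy": 0,"dz": 0,"roll": 6.82,"jaw": 1},{"dx": 0,"dy": 0,"dz": 0,"roll": 6.82,"jaw": 1},{"dx": 0,"dy": 0,"dz": 0,"roll": 0,"jaw": 1},{"dx": 0,"dy": 0,"dz": 0,"roll": 0,"jaw": 1}]'

```text
time_s: 22.97
ee_pos: [0.5675, 0.2003, 0.0346]
eef_rot: [-3.141, -0.001, -0.256]
force: [-2.0, 0.7, 6.9]
grip_width: 0.0122
grip_force: 15.0
```

>>> send_rows --rows '[{"dx": 0,"dy": 0,"dz": 0,"roll": 0,"jaw": 1},{"dx": 0,"dy": 0,"dz": 0,"roll": 0,"jaw": 0.15},{"dx": 0,"dy": 0,"dz": 0,"roll": 0,"jaw": 0.15},{"dx": 0,"dy": 0,"dz": 0,"roll": 0,"jaw": 0.15},{"dx": 0,"dy": 0,"dz": 0,"roll": 0,"jaw": 0.15},{"dx": 0,"dy": 0,"dz": 0,"roll": 0,"jaw": 0.15},{"dx": 0,"dy": 0,"dz": -20,"roll": 0,"jaw": 0.15},{"dx": 0,"dy": 0,"dz": -40,"roll": 0,"jaw": 0.15},{"dx": 0,"dy": 0,"dz": -40,"roll": 0,"jaw": 0.15},{"dx": -30,"dy": 0,"dz": -10,"roll": 0,"jaw": 0.15},{"dx": -30,"dy": 0,"dz": 0,"roll": 0,"jaw": 0.15},{"dx": 0,"dy": 0,"dz": 0,"roll": 0,"jaw": 0.15}]'

```text
time_s: 23.97
ee_pos: [0.5061, 0.2162, 0.1445]
eef_rot: [-3.141, -0.0, -0.253]
force: [-0.4, 0.1, 0.1]
grip_width: 0.0395
grip_force: 0.0
```

```bash
python3 - <<'E'
from h import *
o=get_obs();print(o["ee_pos"],o["grip_width"],o["eef_rot"][2])
k=np.array([.567,.2002]);w=camera("wrist");W=cloud(w);P=W.reshape(-1,3)
m=(np.linalg.norm(P[:,:2]-k,axis=1)<.03)&(P[:,2]>.08)&(P[:,2]<.094);r=cv2.minAreaRect(P[m][:,:2].astype(np.float32)*1000);print("knob",m.sum(),r)
plug("wrist",cell[2]);plug("wrist",cell[3])
# dark thin marks on the dial face: ring 26-34 mm from axis
f=w["frame"].mean(2);d=W[...,:2]-np.array(r[0])/1000;R=np.linalg.norm(d,axis=-1);a=np.degrees(np.arctan2(d[...,1],d[...,0]))
q=(R>.026)&(R<.034)&(abs(W[...,2]-.0475)<.004)
for lo in range(-60,90,5):
    s=q&(a>=lo)&(a<lo+5)
    if s.sum():print(lo,s.sum(),int(f[s].min()),int(f[s].mean()),end=" | ")
save(w,"pics/w2.png")
E
```

```text
[0.50613138 0.21615242 0.14452168] 0.03950395315129956 -0.25326022799679215
knob 835 ((567.6924438476562, 200.66616821289062), (11.776516914367676, 39.87784957885742), 75.91620635986328)
wrist 1458 ((0.520828902721405, 0.13760939240455627), 0.01657373458147049) [0.08074448 0.08214228]
wrist 2154 ((0.5461387634277344, 0.021037466824054718), 0.016962649300694466) [0.08038057 0.08203674]
-60 29 175 176 | -55 28 175 176 | -50 29 156 174 | -45 30 113 155 | -40 29 164 174 | -35 30 140 171 | -30 30 112 156 | -25 30 165 173 | -20 33 55 105 | -15 29 44 81 | -10 29 129 165 | -5 30 113 164 | 0 29 119 166 | 5 30 174 176 | 10 30 115 161 | 15 30 126 167 | 20 28 171 175 | 25 28 113 156 | 30 29 150 172 | 35 29 160 174 | 40 28 113 154 | 45 30 154 173 | 50 29 143 170 | 55 28 112 154 | 60 28 169 174 | 65 28 134 168 | 70 27 109 155 | 75 30 172 174 | 80 28 173 174 | 85 25 173 174 |
```

View pics/w2.png

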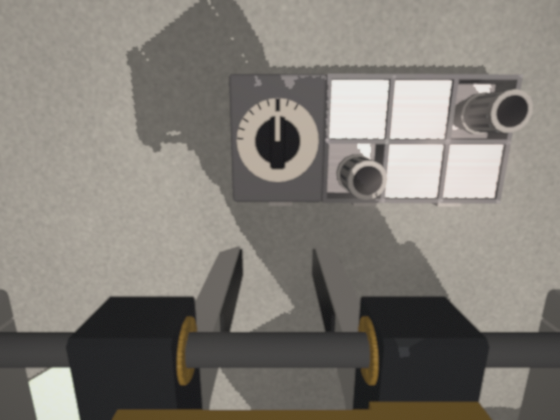

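The picture shows the white pointer at (278,125) in line with the bold mark at (278,103). Both plugs stand in their cells, at (362,177) and (510,110), and the gripper is clear of everything.

```bash
python3 -c "
from station import *
print(hand_in())"
```

```text
the job is handed in; nothing more can be done
None
```

The job is handed in; the hand-in call returned no verdict. Both plugs stand fully down in the two free cells (2 and 3), the tally pointer is within about 0.01 rad of zero, and the arm is clear after 24 s of the 72 s allowed.

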